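# Dial in the cash box lock and slide its latch

## Robot

A 7-joint arm with a two-finger parallel gripper is mounted at the origin on the work surface. World frame = base frame: x ahead of the robot, y to its left, z up, the work surface at z = 0. Lengths are in mm, angles in rad, forces in N, time in s.
With the tool pointing down it reaches from about 400 to 875 mm from the base axis. Payload 4.4 kg.
Tool frame: the origin (TCP) lies midway between the tips of the shut fingers; the grasp point (between the pads) lies 19 mm behind it (ctrl.pinch_z is the distance from the TCP to the grasp point, in mm); z points along the fingers, y is the line along which they close (so a half turn about z gives the same grasp; the last joint's range is limited). The gripper opens to 85 mm and grips with 20 to 120 N. Pads are 22 mm wide; open, the fingers measure 114 mm over their backs; the gripper's body (76 mm by 85 mm) begins 54 mm behind the grasp point. The pads swing forward as they close: fully open they stand 13 mm farther back than shut.
Start: joints at [1.262, 0.628, 0.038, 1.517, -0.027, 0.996, -0.02], TCP at [156.301, -630.942, 231.313] pointing down, gripper open.
Joint ranges: [-3.06, 3.06], [-0.37, 2.12], [-1.25, 1.32], [0.18, 2.47], [-1.1, 4.24], [0.23, 1.98], [-2.94, 2.94]. Speed limits (rad/s): [2.57, 2.57, 3.14, 3.14, 3.14, 3.14, 3.14].

## Interface

Orientations are given as [roll, pitch, yaw] about the fixed x, y, z axes, in that order (R = Rz(yaw) Ry(pitch) Rx(roll)).
In Python, from cell import read_state, cams, order, ctrl gives the robot as it stands.
- The arm moves only by the tool move_arm, never from a script. Its argument "targets" is text: rows parted by semicolons, each of 7 numbers parted by spaces: the gripper's target within -1 to 1 (fully open at 1, half-way at 0, shut at -1), then the shift along the tool's x, y, z in cm, then the turn, a rotation vector about the tool's x, y, z in degrees. A call has 1 to 5 rows; each row shifts and turns the commanded pose from where the row before left it, along the tool's axes as they then stand; what a row does not reach is not made up. A row lasts 1/12 s, in which the tool goes at most 41.7 mm and 7.16 degrees, less where a joint would pass 70% of its speed; a pose out of reach is approached as far as the arm can. A call with a gripper value outside its range is refused whole. The fingers move at their own pace and stop on an object; the grip force is fixed at half the most. Time passes only in rows, so rows that do not move let the fingers close. It gives the time, the measured TCP pose, the force, the opening and the grip force at its end, in the units of the state.
- read_state(): the state, without advancing time (a new reading comes with each control period).
- cams.get_image(name): name is "scene" or "top" or "wrist"; returns a dict with "color" (480x640x3 uint8, red, green, blue), "fovy" (degrees; the focal length in pixels is half the picture's height over the tangent of half this angle, whatever the lens; pixels are square), "cx", "cy" (the principal point, pixels), "rvec" (rotation vector, rad) and "tvec" (3), from world to camera coordinates, as OpenCV has them. Camera axes: x right, y down, z forward; pixel columns grow to the right and rows downward; lengths in mm; the calibration is good to about 2 mm. A picture is of the moment at which its call begins. There is no depth.
- order.finish_job(): hands the job in; it is judged then, once.
The state is a dict: "clock": time; "qpos": joint angles; "qd": joint speeds; "tau": joint torques, N m; "eef_pos": TCP position; "tool_rot": TCP orientation; "force": force on the tool from outside, world axes, zero at the start; "torque": the same for the moment, N m; "width": finger opening in mm; "gripper_force": force on a finger pad.
Only numpy, scipy, OpenCV 4.12 (cv2) and the standard library are available. Lean on these libraries where they do the work, as an engineer would, in place of code of your own. Each camera call takes 0.05 s, during which the arm holds its last target. There are 200 camera calls.

## Task

Unlock the stall's cash box: with a fingertip, flick the edge of each of the three thumbwheels, click by click, until its white line stands at the very top, level with the white pointers beside it (a wheel may already be there), and then push the thumb latch all the way home towards the wheels. Everything is only touched: grip and lift nothing, and leave the shut box, the calculator on its lid and the goods around it where they stand.

Things in the scene. Friction and masses are not known exactly. Their poses are not given: they have to be found in the camera images.
- cash_box: grey steel cash box, lid shut, 4 kg, loose on the table: 220 mm deep (x), 300 wide (y), lid top at z = 90. Origin: centre of its underside; x to its back (hinges), y to its left, z up. A dark lock case, 60 x 204 mm, lies along the lid's front, centred on x = -65, y = -16, its flat top at z = 104 mm. Behind it a folded handle (x -16 to +34, y -66 to +66, top z = 102 mm): not needed
- lock_centre (a point): point of the cash box on top of the lock case, below the middle wheel's crown (box frame x = -65, y = 18, z = 104 mm). Low dark bosses (14 mm in x, centred on x = -65, 3.5 mm high) fill the gaps beside the wheels; on them, left and right of each wheel, a short white pointer line is inlaid at x = -65 mm
- wheel_left (a joint): turn of the left thumbwheel (rad): 0 when its white line is at the very top, level with the pointers; positive with the line towards the box's back (+x), negative towards its front. 12 clicks a turn, 0.5236 rad each. A spring detent holds it in its click: 1 to 2 N at the rim takes it over, and past half-way it jumps on to the next
- wheel_left_line (a point): middle of the white line on the left wheel's rim. Black wheel, 39 mm diameter over its ribs, 14 mm wide; axle along the box's y at box-frame x = -65, y = 60, z = 100.5 mm, so its crown is 16 mm above the lock case. 12 round ribs (5 mm thick, 4.5 mm high, 30 degrees apart) cross the rim; the line is on one rib's crest: at each click a rib is at the top
- wheel_middle (a joint): turn of the middle thumbwheel (rad): 0 when its white line is at the very top, level with the pointers; positive with the line towards the box's back (+x), negative towards its front. 12 clicks a turn, 0.5236 rad each. A spring detent holds it in its click: 1 to 2 N at the rim takes it over, and past half-way it jumps on to the next
- wheel_middle_line (a point): middle of the white line on the middle wheel's rim. Black wheel, 39 mm diameter over its ribs, 14 mm wide; axle along the box's y at box-frame x = -65, y = 18, z = 100.5 mm, so its crown is 16 mm above the lock case. 12 round ribs (5 mm thick, 4.5 mm high, 30 degrees apart) cross the rim; the line is on one rib's crest: at each click a rib is at the top
- wheel_right (a joint): turn of the right thumbwheel (rad): 0 when its white line is at the very top, level with the pointers; positive with the line towards the box's back (+x), negative towards its front. 12 clicks a turn, 0.5236 rad each. A spring detent holds it in its click: 1 to 2 N at the rim takes it over, and past half-way it jumps on to the next
- wheel_right_line (a point): middle of the white line on the right wheel's rim. Black wheel, 39 mm diameter over its ribs, 14 mm wide; axle along the box's y at box-frame x = -65, y = -24, z = 100.5 mm, so its crown is 16 mm above the lock case. 12 round ribs (5 mm thick, 4.5 mm high, 30 degrees apart) cross the rim; the line is on one rib's crest: at each click a rib is at the top
- latch (a joint): travel of the steel thumb latch (m): 0 as found (locked), 0.012 fully home towards the wheels (box +y). About 2 N of friction; it stays where left. Blocked after about 2 mm unless all three wheels stand at their lines
- latch_tab (a point): centre of the top of the latch's thumb tab, at the right-hand end of the lock case: a steel block 22 mm (x) by 16 mm (y) on a foot 26 x 20 mm, 5 mm high; its top is 12 mm above the case. As found at box-frame x = -65, y = -92, z = 116 mm. Push its right-hand side towards +y of the box (left); the case and lid are free there
- rollon_a: a white roll-on deodorant bottle with a green band, 48 mm across, 112 mm tall. Origin: centre of its underside. Bystander
- rollon_b: a second such roll-on bottle. Origin: centre of its underside. Bystander
- carton: a blue carton, 55 x 75 x 115 mm tall. Origin: centre of its underside. Bystander
- tape_roll: a flat roll of yellow tape, 72 mm across, 24 mm high. Origin: centre of its underside. Bystander
- change_dish: a shallow steel dish, 110 mm across, 28 mm high. Origin: centre of its underside. Bystander
- price_gun: a grey hand price-labelling gun, about 230 mm long and 102 mm high. Origin: centre of its underside (of the body; the handle points to its -x). Bystander
- calculator: a black pocket calculator, 62 x 104 x 11 mm, lying on the rear part of the box's lid. Origin: centre of its underside. Bystander

How it is judged:
By the outcome, as a careful person would: the job done as asked, in the order asked, and still so for the second after the job is handed in, with the robot touching nothing.
It also fails if it takes over 58 s, if anything falls off the work surface, if the arm or the gripper's body presses on something with over 40 N, if the wrist force passes 120 N, or if a joint passes its speed limit or range.

## Working session

There is one attempt and no reset: what is moved stays moved. The work goes in short steps, Python scripts to look and compute and a tool call to move; the robot and the scene stay as the last step left them, time stands still between calls to the robot, and variables do not carry over. Pictures are saved under pics/ and viewed, at most 10 in all, crops included, and the job is handed in when it is done.

Besides the shell and the picture viewer there is one more tool, called after "Call:" as name(argument=value, ...) on one line, values as JSON. move_arm: Moves the arm, as the interface text tells. Its arguments: {"type":"object","properties":{"targets":{"type":"string"}},"required":["targets"]}

```bash
ls; mkdir -p pics
python3 - <<'E'
from cell import read_state,cams,order,ctrl
import cv2
s=read_state();print(s)
for n in("scene","top"):
    d=cams.get_image(n);cv2.imwrite(f"pics/{n}0.png",d["color"][:,:,::-1]);print(n,d["fovy"],d["cx"],d["cy"],d["rvec"],d["tvec"])
E
```

```text
pics
{'clock': 0.0, 'qpos': array([ 1.26218371,  0.62935923,  0.0384424 ,  1.51835335, -0.02700558,
        0.99632318, -0.02002418]), 'qd': array([-0.00138246, -0.0009269 , -0.00149477, -0.00047262, -0.00185081,
       -0.00044678,  0.00017972]), 'tau': array([-5.38504919e-04, -5.63398182e+01,  1.22604702e+00, -1.93445492e+01,
        1.10106068e-02,  1.05361352e-02,  3.42145051e-05]), 'eef_pos': array([ 156.16059415, -630.31639305,  230.38530756]), 'tool_rot': array([-3.13966766e+00,  2.16351413e-05,  2.42785395e-01]), 'force': array([ 0.21645503, -0.2472384 ,  0.07937275]), 'torque': array([ 0.0699631 , -0.01086325, -0.06865562]), 'gripper_force': 0.0, 'width': 85.58065048287057}
scene 47.01637964299592 311.96745330396067 245.92919958949386 [ 1.82144816  1.48205754 -0.70624562] [ -76.24087736 -240.9099546  1764.49681268]
top 53.44258233081265 322.20578398849943 238.13438703644576 [ 2.12936984 -2.11371212  0.19494036] [ -26.93418234  555.00334145 1138.50928441]
```

View pics/scene0.png

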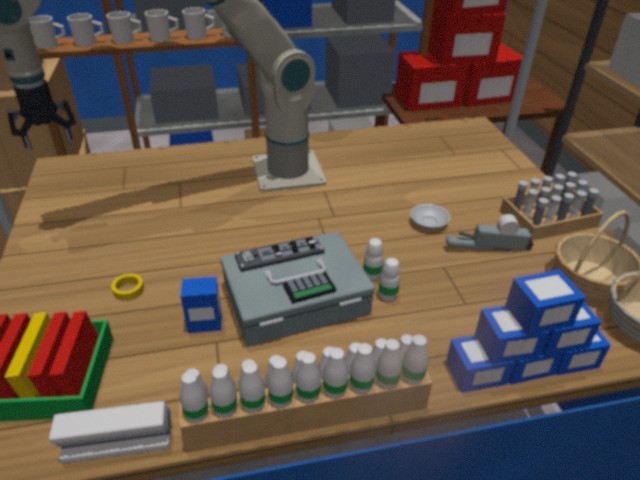

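View pics/top0.png

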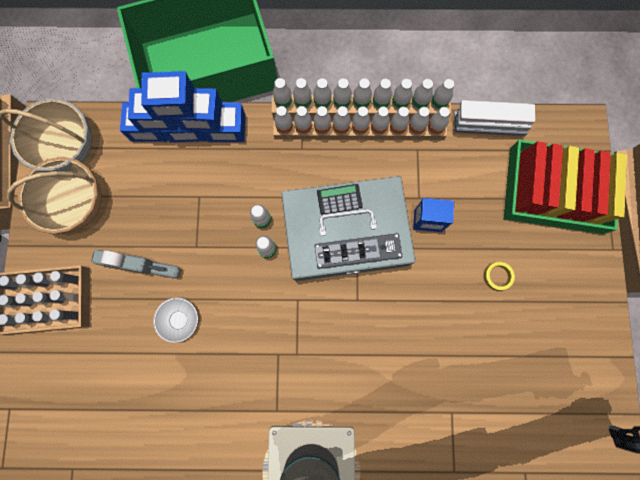

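The scene view shows the box with its lock on the robot's side. In the top view the lock case spans about (316,247)-(402,259), the wheels are near (325,252), (345,250) and (364,249), and the latch is near (390,246). Bottles stand to the left and the carton to the right.

```bash
cat > h.py <<'E'
import numpy as np,cv2
from cell import read_state,cams,order,ctrl
from scipy.spatial.transform import Rotation as Ro
def cam(d):
    f=240/np.tan(np.radians(d["fovy"]/2));R=cv2.Rodrigues(np.array(d["rvec"],float))[0];t=np.array(d["tvec"],float)
    return f,R,t
def ray(d,u,v):
    f,R,t=cam(d);return -R.T@t,R.T@np.array([(u-d["cx"])/f,(v-d["cy"])/f,1])
def plane(d,u,v,z):
    o,r=ray(d,u,v);return o+r*(z-o[2])/r[2]
def proj(d,P):
    f,R,t=cam(d);c=R@np.array(P,float)+t;return np.array([d["cx"]+f*c[0]/c[2],d["cy"]+f*c[1]/c[2]])
def tri(obs):
    A=0;b=0
    for d,u,v in obs:
        o,r=ray(d,u,v);r/=np.linalg.norm(r);M=np.eye(3)-np.outer(r,r);A=A+M;b=b+M@o
    return np.linalg.solve(A,b)
def save(n,img,k=1):
    cv2.imwrite(f"pics/{n}.png",cv2.resize(img[:,:,::-1],None,fx=k,fy=k,interpolation=cv2.INTER_CUBIC))
def box2w(B,p): # B=(x,y,yaw)
    c,s=np.cos(B[2]),np.sin(B[2]);return np.array([B[0]+c*p[0]-s*p[1],B[1]+s*p[0]+c*p[1],p[2]])
E
python3 - <<'E'
from h import *
d=cams.get_image("top")
for p in[(316,247),(399,234),(402,259),(318,268)]:print(plane(d,*p,104))
for p in[(283,192),(402,178),(413,265),(294,279)]:print(plane(d,*p,90))
w=cams.get_image("wrist");s=read_state();R=Ro.from_euler("xyz",s["tool_rot"]).as_matrix()
f,Rc,t=cam(w);o=-Rc.T@t
print("cam in tool",R.T@(o-s["eef_pos"]),R.T@Rc.T,w["fovy"],w["cx"],w["cy"]);print(R)
E
```

```text
[523.78886377  -8.48434556 104.        ]
[ 556.70059466 -206.45527498  104.        ]
[ 496.45480371 -212.20504362  104.        ]
[473.59592732 -13.70840111 104.        ]
[662.91038796  74.39494117  90.        ]
[ 700.80349665 -219.25086281   90.        ]
[ 484.20931512 -240.43703565   90.        ]
[448.62189692  43.30144458  90.        ]
cam in tool [  78.37324513   -1.51779121 -142.82102871] [[ 1.31071150e-03 -9.51012756e-01 -3.09148863e-01]
 [ 9.99999055e-01  1.37504998e-03  9.76939547e-06]
 [ 4.15804317e-04 -3.09148584e-01  9.51013659e-01]] 70.50335661128489 322.6546395406152 239.84787933986493
[[ 9.70676484e-01  2.40389404e-01 -3.14229694e-04]
 [ 2.40389606e-01 -9.70675868e-01  1.09428841e-03]
 [-4.19598427e-05 -1.13773757e-03 -9.99999352e-01]]
```

Call:
move_arm(targets="-1 2.8 -2.85 0.2 0 0 0;-1 2.8 -2.85 0.2 0 0 0;-1 2.8 -2.85 0.2 0 0 0;-1 2.8 -2.85 0.2 0 0 0;-1 2.8 -2.85 0.2 0 0 0")

```text
clock: 0.62
eef_pos: [258.5, -457.2, 221.1]
tool_rot: [-3.141, -0.0, 0.242]
force: [1.1, -0.2, -0.6]
width: 25.5
gripper_force: 0.0
```

Call:
move_arm(targets="-1 2.8 -2.85 0.2 0 0 0;-1 2.8 -2.85 0.2 0 0 0;-1 2.8 -2.85 0.2 0 0 0;-1 2.8 -2.85 0.2 0 0 0;-1 2.8 -2.85 0.2 0 0 0")

```text
clock: 1.03
eef_pos: [360.2, -285.3, 211.4]
tool_rot: [3.141, -0.0, 0.242]
force: [1.0, -0.5, -1.0]
width: -0.1
gripper_force: 0.0
```

Call:
move_arm(targets="-1 2.8 -2.85 0.2 0 0 0;-1 2.8 -2.85 0.2 0 0 0;-1 2.8 -2.85 0.2 0 0 0;-1 2.8 -2.85 0.2 0 0 0;-1 2.8 -2.85 0.2 0 0 4.5")

```text
clock: 1.45
eef_pos: [461.9, -113.2, 201.4]
tool_rot: [-3.142, -0.0, 0.164]
force: [0.8, -0.5, 0.8]
width: 0.1
gripper_force: 0.0
```

Run:
```python
from h import *
s=read_state();print(s["clock"],s["eef_pos"],s["tool_rot"],s["qpos"],s["force"],s["width"])
w=cams.get_image("wrist");save("w1",w["color"]);np.save("w1.npy",w,allow_pickle=True)
s=read_state();print(s["clock"],s["eef_pos"],s["tool_rot"])
```

```text
1.45 [ 461.88310907 -113.20493633  201.35834994] [-3.14156974e+00 -3.14429512e-04  1.63604162e-01] [ 0.16503337  0.42561513  0.02266266  2.02447307 -0.01487733  0.69136777
 -1.21005864] [ 0.76280006 -0.4880111   0.78858017] 0.06386022398073005
1.5 [ 467.10761925 -103.33411245  201.15470977] [-3.13682424 -0.00547934  0.16945256]
```

View pics/w1.png

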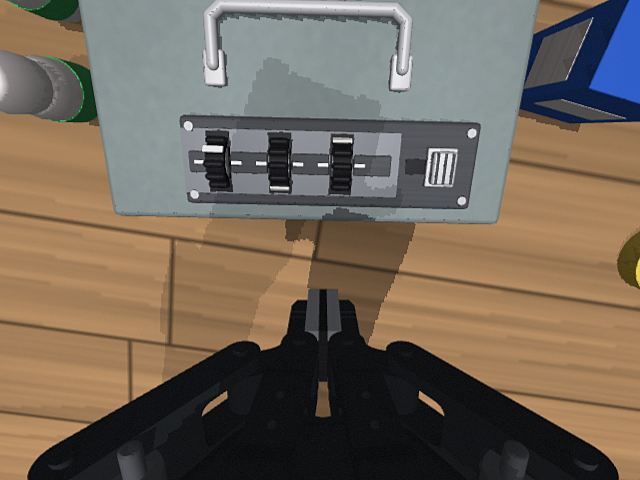

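The wrist view shows the lock clearly. The line on the left wheel (213,149) is slightly back, on the middle wheel (279,189) it is far forward, and on the right wheel (342,140) it is far back. The latch tab is at (441,168). The arm was still settling, so I'll take two settled views.

Call:
move_arm(targets="-1 0 0 0 0 0 0;-1 0 0 0 0 0 0")

```text
clock: 1.67
eef_pos: [461.2, -114.3, 201.1]
tool_rot: [3.141, 0.001, 0.167]
force: [-0.3, -0.4, -0.7]
width: 0.3
gripper_force: 0.0
```

```bash
cat > m.py <<'E'
from h import *
import sys
n=sys.argv[1]
w=cams.get_image("wrist");s=read_state();print(s["clock"],s["eef_pos"],s["tool_rot"],s["force"])
np.save(n,w,allow_pickle=True);g=w["color"];save(n,g)
m=(g.min(2)>185).astype(np.uint8)
k,l,st,c=cv2.connectedComponentsWithStats(m)
for i in range(1,k):
    if st[i,4]>8 and st[i,4]<600:print(st[i],c[i].round(1),plane(w,*c[i],104).round(1))
E
python3 m.py wA
```

```text
1.7167 [ 460.67093949 -115.64903887  201.20716068] [3.14111829e+00 9.27664432e-04 1.64428655e-01] [-0.13016597 -0.77956627  0.60100852]
[202  48  21  34 353] [212.9  69.8] [562.  -24.6 104. ]
[391  54  21  34 344] [399.9  75.1] [ 579.1 -143.2  104. ]
[ 0 72  2 19 30] [ 0.4 81. ] [532.5 110.1 104. ]
[182 119   9  10  61] [186.4 123.5] [526.5  -9.4 104. ]
[467 128   9   9  61] [470.8 131.9] [ 553.3 -198.5  104. ]
[332 137  19   4  42] [341.  139.3] [ 533.9 -113.2  104. ]
[201 143  20   7 118] [210.6 146.3] [514.5 -26.4 104. ]
[424 148  33  38 171] [432.5 161.9] [ 529.8 -178.4  104. ]
[432 152   4  31  42] [433.5 166.6] [ 526.8 -180.   104. ]
[436 152   8  31 128] [439.7 166.8] [ 527.4 -184.2  104. ]
[444 152   8  31 126] [447.3 166.8] [ 528.3 -189.4  104. ]
[453 153   3  19  21] [454. 162.] [ 532.2 -193.1  104. ]
[193 158   9   4  29] [197.1 159.2] [504.3 -17.7 104. ]
[230 159  10   4  33] [234.4 160.6] [507.6 -43.2 104. ]
[255 160  10   4  31] [259.6 161.1] [510.3 -60.4 104. ]
[292 161  10   4  31] [296.6 162.1] [513.9 -85.7 104. ]
[317 162  10   3  30] [321.5 163. ] [ 516.2 -102.8  104. ]
[353 163  11   3  31] [358.3 164. ] [ 519.8 -128.1  104. ]
[269 185  18   3  44] [278.1 185.9] [495.4 -75.2 104. ]
[189 189   8   7  48] [192.5 192. ] [480.9 -15.8 104. ]
[457 196   8   8  52] [460.2 199.6] [ 507.5 -205.   104. ]
```

Call:
move_arm(targets="-1 3 3 -3 0 0 0;-1 0 0 0 0 0 0;-1 0 0 0 0 0 0")

```text
clock: 1.97
eef_pos: [489.4, -138.2, 226.3]
tool_rot: [3.14, -0.002, 0.159]
force: [0.9, 0.4, -0.3]
width: 0.1
gripper_force: 0.0
```

```bash
python3 m.py wB
```

```text
2.0167 [ 487.99916931 -137.06108823  225.53648761] [3.14107339e+00 3.12905087e-04 1.60244337e-01] [0.07256836 0.22034864 0.20863026]
[178  94  18  29 256] [187.8 112.1] [562.8 -25.2 104. ]
[345  98  16  28 216] [351.5 115.2] [ 579.9 -143.9  104. ]
[  0 115   4  20  52] [  0.9 124.7] [532.  110.7 104. ]
[162 156   7   7  42] [164.9 158.9] [526.4  -9.3 104. ]
[412 161   7   7  45] [415. 164.] [ 553.2 -198.5  104. ]
[292 171  17   3  26] [300.6 172.1] [ 533.1 -112.8  104. ]
[177 177  18   6  91] [185.5 179.8] [513.  -25.4 104. ]
[376 178  27  32 106] [383.4 187.5] [ 531.7 -178.4  104. ]
[385 184   5  24  83] [387.  195.4] [ 526.  -182.6  104. ]
[392 184   5  25  83] [393.7 195.3] [ 526.9 -187.8  104. ]
[399 184   3  16  22] [399.7 191.1] [ 531.  -191.7  104. ]
[382 187   1  10  10] [382.  191.5] [ 528.4 -178.   104. ]
[171 189   9   3  23] [174.7 189.9] [503.8 -17.3 104. ]
[204 190   9   3  20] [208.4 190.6] [507.3 -43.4 104. ]
[226 190   9   3  27] [230. 191.] [509.8 -60.2 104. ]
[258 191   9   3  24] [262.4 191.9] [513.1 -85.3 104. ]
[280 191   9   3  25] [284.3 192. ] [ 515.8 -102.3  104. ]
[313 192   9   3  27] [317. 193.] [ 519.1 -127.8  104. ]
[239 212  16   2  32] [246.5 212.5] [494.6 -74.5 104. ]
[169 215   7   7  37] [171.9 217.7] [480.8 -15.7 104. ]
[406 219   7   7  38] [408.9 222.4] [ 507.4 -204.8  104. ]
```

```bash
cat > fit.py <<'E'
from h import *
A=np.load("wA.npy",allow_pickle=True).item();B=np.load("wB.npy",allow_pickle=True).item()
pA=[(197.1,159.2),(234.4,160.6),(259.6,161.1),(296.6,162.1),(321.5,163),(358.3,164)]
pB=[(174.7,189.9),(208.4,190.6),(230,191),(262.4,191.9),(284.3,192),(317,193)]
sA=[(186.4,123.5),(470.8,131.9),(192.5,192),(460.2,199.6)];sB=[(164.9,158.9),(415,164),(171.9,217.7),(408.9,222.4)]
print("tri z",[tri([(A,*a),(B,*b)])[2].round(1) for a,b in zip(pA+sA,pB+sB)])
P=np.array([(plane(A,*a,107.5)+plane(B,*b,107.5))/2 for a,b in zip(pA,pB)])
S=np.array([(plane(A,*a,104)+plane(B,*b,104))/2 for a,b in zip(sA,sB)])
C=[(P[i]+P[i+1])/2 for i in(0,2,4)]
y=C[0]-C[2];yy=P[:3].mean(0)-P[3:].mean(0);yaw=np.arctan2(-yy[0],yy[1])
print("wheels",C,"spacing",np.linalg.norm(C[0]-C[1]),np.linalg.norm(C[1]-C[2]),"yaw",yaw)
y2=(S[0]+S[2]-S[1]-S[3])/2;print("screw yaw",np.arctan2(-y2[0],y2[1]),"case centre",S.mean(0))
ex=np.array([np.cos(yaw),np.sin(yaw),0]);ey=np.array([-np.sin(yaw),np.cos(yaw),0])
print("case centre from middle wheel",((S.mean(0)-C[1])@ex),((S.mean(0)-C[1])@ey))
L={0:[(A,210.6,146.3),(B,185.5,179.8)],1:[(A,278.1,185.9),(B,246.5,212.5)],2:[(A,341,139.3),(B,300.6,172.1)]}
for i,o in L.items():
    for d,u,v in o:
        c,r=ray(d,u,v);c0=np.array([*C[i][:2],100.5]);q=np.array([(c-c0)@ex,c[2]-100.5]);e=np.array([r@ex,r[2]])
        a,b,cc=e@e,q@e,q@q-19.3**2;D=b*b-a*cc
        t=(-b-np.sqrt(max(D,0)))/a;p=q+t*e;print(i,p,np.degrees(np.arctan2(*p)),D>0)
T=C[1]-65*0;lat=C[1]-110*ey;print("latch",lat)
np.save("geo.npy",np.array(C+[ [yaw,0,0] ]))
E
python3 fit.py
```

```text
tri z [np.float64(110.2), np.float64(105.0), np.float64(108.4), np.float64(110.3), np.float64(108.6), np.float64(108.6), np.float64(105.0), np.float64(104.6), np.float64(105.0), np.float64(105.4)]
wheels [array([506.410669  , -31.54820219, 107.5       ]), array([512.31480756, -73.43350733, 107.5       ]), array([ 518.18471109, -115.18530793,  107.5       ])] spacing 42.29938106101624 42.16240767931272 yaw 0.13951639093710508
screw yaw 0.14015609825976438 case centre [ 516.99752755 -107.13334587  104.        ]
case centre from middle wheel -0.04922208634041514 -34.02358831002681
0 [ 9.45650525 16.82452105] 29.338896696146207 True
0 [ 9.34412124 16.88719628] 28.956886748241054 True
1 [-15.76277116  11.13665324] -54.75817500567492 True
1 [-15.90904651  10.92667557] -55.51788243734139 True
2 [16.0388032  10.73530586] 56.204285162372585 True
2 [15.9813277  10.82068228] 55.89874631323582 True
latch [ 527.61187187 -182.36467745  107.5       ]
```

Heights check out: screws at about 105 mm (expected 104), pointers at about 108.5 mm, wheel spacing 42 mm. The left wheel is at +30° (1 click), the middle at -60° (2 clicks) and the right at +60° (2 clicks). For the left and right wheels I'll press down in front, and for the middle wheel behind. I'm starting at the right wheel.

```bash
cat > to.py <<'E'
from h import *
import sys
# usage: to.py wheel(0,1,2 or 3=latch) dx dy z   (box axes offsets from wheel axis)
g=np.load("geo.npy");yaw=g[3,0];i=int(sys.argv[1]);dx,dy,z=map(float,sys.argv[2:5])
ex=np.array([np.cos(yaw),np.sin(yaw),0]);ey=np.array([-np.sin(yaw),np.cos(yaw),0])
c=g[i] if i<3 else g[1]-110*ey
P=c+dx*ex+dy*ey;P[2]=z
s=read_state();R=Ro.from_euler("xyz",s["tool_rot"])
q=s["eef_pos"]-c;print(s["clock"],"now rel",q@ex,q@ey,s["eef_pos"][2],"force",s["force"].round(1))
print("cm",(R.inv().apply(P-s["eef_pos"])/10).round(2),"deg",np.degrees((R.inv()*Ro.from_euler("xyz",[np.pi,0,yaw])).as_rotvec()).round(2))
E
python3 to.py 2 -40 0 140; python3 to.py 2 -22 0 116
```

```text
2.0167 now rel -32.93437821921681 -17.46549246402671 225.53648760965064 force [0.1 0.2 0.2]
cm [-0.67 -1.77  8.55] deg [0.03 0.02 1.19]
2.0167 now rel -32.93437821921681 -17.46549246402671 225.53648760965064 force [0.1 0.2 0.2]
cm [ 1.13 -1.73 10.95] deg [0.03 0.02 1.19]
```

Call:
move_arm(targets="-1 -0.2 -0.6 3 0 0 1.2;-1 -0.2 -0.6 3 0 0 0;-1 -0.3 -0.6 2.5 0 0 0;-1 0 0 0 0 0 0;-1 0 0 0 0 0 0")

```text
clock: 2.43
eef_pos: [477.2, -118.3, 139.6]
tool_rot: [-3.14, 0.004, 0.143]
force: [-0.4, -0.2, 0.6]
width: 0.0
gripper_force: 0.0
```

```bash
python3 to.py 2 -22 0 116
```

```text
2.4333 now rel -41.02382351422742 2.6131010185113124 139.57787565380855 force [-0.4 -0.2  0.6]
cm [1.91 0.27 2.35] deg [-0.07  0.24  0.18]
```

Call:
move_arm(targets="-1 1.9 0.1 1 0 0 0;-1 0 0 1.3 0 0 0;-1 0 0 0 0 0 0;-1 0 0 0 0 0 0")

```text
clock: 2.77
eef_pos: [498.2, -117.1, 118.3]
tool_rot: [3.141, -0.0, 0.142]
force: [0.2, 0.2, -0.8]
width: 0.1
gripper_force: 0.0
```

```bash
python3 to.py 2 -22 0 116
python3 - <<'E'
from h import *
w=cams.get_image("wrist");save("c1",w["color"][100:400,170:490],2)
g=np.load("geo.npy")
for i in range(3):
  print(proj(w,[*g[i][:2],120]))
E
python3 to.py 2 -22 0 116
```

```text
2.7667 now rel -20.091098266100815 0.9024345353282472 118.34160229447102 force [ 0.2  0.2 -0.8]
cm [-0.19  0.09  0.23] deg [ 0.02 -0.01  0.16]
[139.25421473 264.99281667]
[233.63312071 265.29490259]
[327.63127168 265.62732747]
2.8167 now rel -19.97241807184783 0.8609896239390642 118.6116130110966 force [0.2 0.4 0.3]
cm [-0.2   0.09  0.26] deg [ 0.04 -0.05  0.16]
```

View pics/c1.png

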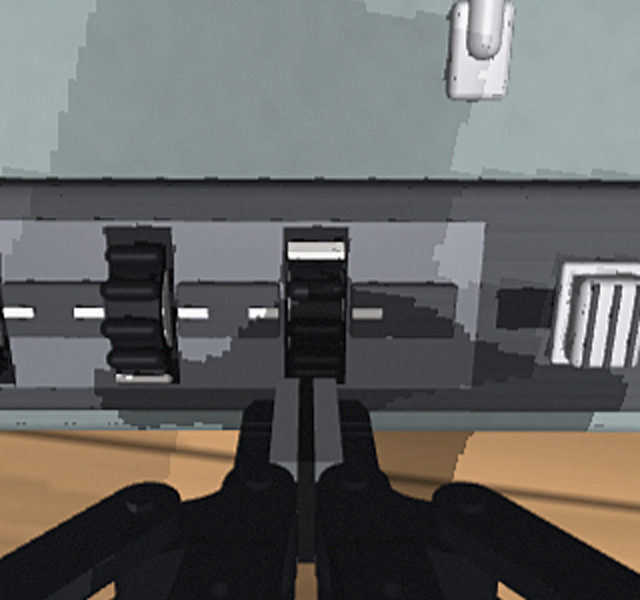

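The crop shows the tip just in front of the right wheel, its front edge at crop (306,380). The line is at the back (316,250), and the tip is aligned with the wheel. I'll make the first stroke: down and slightly outward, then out and up.

Call:
move_arm(targets="-1 -0.1 0 0.6 0 0 0;-1 -0.2 0 0.4 0 0 0;-1 -0.15 0 0.25 0 0 0;-1 0 0 0 0 0 0;-1 0 0 0 0 0 0")

```text
clock: 3.23
eef_pos: [491.1, -118.1, 104.9]
tool_rot: [-3.142, 0.004, 0.142]
force: [-5.5, -2.6, 2.6]
width: 0.1
gripper_force: 3.3
```

```bash
python3 to.py 2 -24 0 106;python3 - <<'E'
from h import *
w=cams.get_image("wrist");save("c2",w["color"][100:400,170:490],2)
E
```

```text
3.2333 now rel -27.22844224117382 0.9214648742616869 104.89394775483481 force [-5.5 -2.6  2.6]
cm [ 0.32  0.09 -0.11] deg [-0.    0.25  0.13]
```

View pics/c2.png

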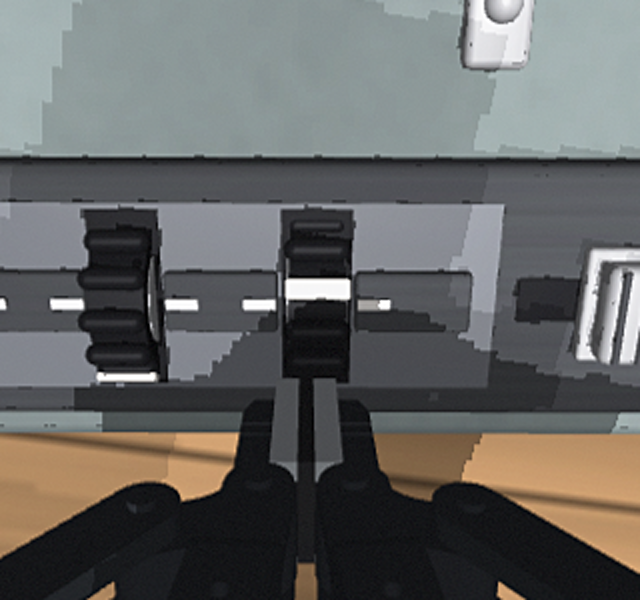

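The right line moved to crop (318,290), about one click on. I'll retract outward and up, then measure.

Call:
move_arm(targets="-1 -0.5 0 -0.05 0 0 0;-1 -0.2 0 -1 0 0 0;-1 0 0 -1.5 0 0 0;-1 0 0 0 0 0 0;-1 0 0 0 0 0 0")

```text
clock: 3.7
eef_pos: [488.4, -117.9, 131.7]
tool_rot: [3.141, -0.004, 0.144]
force: [-0.1, 0.6, -0.8]
width: 0.1
gripper_force: 0.0
```

```bash
cat > ang.py <<'E'
from h import *
g=np.load("geo.npy");yaw=g[3,0];ex=np.array([np.cos(yaw),np.sin(yaw),0]);ey=np.array([-np.sin(yaw),np.cos(yaw),0])
w=cams.get_image("wrist");s=read_state();print(s["clock"],s["eef_pos"].round(1))
k,l,st,c=cv2.connectedComponentsWithStats((w["color"].min(2)>150).astype(np.uint8))
for i in range(1,k):
    if not 15<st[i,4]<800: continue
    o,r=ray(w,*c[i])
    P=plane(w,*c[i],107.5)-g[1];
    if abs(P@ex)>30 or abs(P@ey)>65: continue
    j=int(np.argmin([abs((plane(w,*c[i],113)-g[m])@ey) for m in range(3)]))
    off=(P@ey)-(g[j]-g[1])@ey
    c0=np.array([*g[j][:2],100.5]);q=np.array([(o-c0)@ex,o[2]-100.5]);e=np.array([r@ex,r[2]])
    a,b,cc=e@e,q@e,q@q-19.3**2;D=b*b-a*cc;p=q+(-b-np.sqrt(max(D,0)))/a*e
    print("wheel",j,"px",c[i].round(0),st[i,2:5],"x@107.5",(P@ex).round(1),"yoff",off.round(1),"angle if line",np.degrees(np.arctan2(*p)).round(1))
E
python3 ang.py; python3 to.py 2 -20 0 118
```

```text
3.75 [ 487.7 -117.8  131. ]
wheel 0 px [121. 182.] [ 12  13 119] x@107.5 23.3 yoff 17.4 angle if line 98.3
wheel 0 px [147. 188.] [11  8 17] x@107.5 20.7 yoff 5.1 angle if line 97.6
wheel 0 px [186. 189.] [27 13 54] x@107.5 20.1 yoff -13.7 angle if line 85.7
wheel 0 px [152. 215.] [ 28   9 246] x@107.5 6.8 yoff 5.0 angle if line 28.6
wheel 2 px [329. 216.] [ 27   8 216] x@107.5 7.0 yoff -0.3 angle if line 29.2
wheel 0 px [138. 228.] [13  5 50] x@107.5 -0.2 yoff 13.1 angle if line 9.7
wheel 0 px [188. 229.] [14  4 54] x@107.5 -0.2 yoff -12.7 angle if line 9.7
wheel 1 px [222. 229.] [14  5 70] x@107.5 -0.4 yoff 12.6 angle if line 9.2
wheel 1 px [270. 229.] [14  5 70] x@107.5 -0.2 yoff -12.5 angle if line 9.6
wheel 2 px [304. 229.] [14  5 69] x@107.5 -0.2 yoff 12.7 angle if line 9.7
wheel 2 px [352. 229.] [14  5 57] x@107.5 -0.3 yoff -12.4 angle if line 9.5
wheel 1 px [247. 260.] [ 26   4 100] x@107.5 -17.6 yoff 0.8 angle if line -57.5
wheel 0 px [136. 268.] [12 11 95] x@107.5 -22.1 yoff 17.4 angle if line -67.4
wheel 0 px [132. 274.] [21 13 30] x@107.5 -25.8 yoff 20.4 angle if line -66.3
3.75 now rel -30.505743374372507 1.6704340455597806 131.0475789018041 force [ 0.6  0.2 -0.4]
cm [1.05 0.17 1.31] deg [ 0.02 -0.14  0.24]
```

Exactly one click: the right wheel is now at +29°, and the box hasn't moved. I'll repeat the stroke.

Call:
move_arm(targets="-1 1.0 0.1 1.2 0 0 0;-1 0 0 0 0 0 0;-1 -0.1 0 0.6 0 0 0;-1 -0.2 0 0.4 0 0 0;-1 -0.15 0 0.25 0 0 0")

```text
clock: 4.17
eef_pos: [491.3, -118.1, 105.2]
tool_rot: [-3.141, 0.002, 0.143]
force: [0.1, -0.6, 0.5]
width: 0.1
gripper_force: 0.3
```

Call:
move_arm(targets="-1 0 0 0 0 0 0;-1 -0.5 0 -0.05 0 0 0;-1 -0.2 0 -1 0 0 0;-1 0 0 -1.5 0 0 0;-1 0 0 0 0 0 0")

```text
clock: 4.58
eef_pos: [486.7, -119.7, 134.0]
tool_rot: [3.14, -0.004, 0.143]
force: [0.1, 0.1, 0.2]
width: 0.1
gripper_force: 0.0
```

```bash
python3 ang.py | grep -v "wheel 0"; python3 to.py 0 -32 0 131; python3 to.py 0 -20 0 118
```

```text
4.6333 [ 486.5 -119.6  133.2]
wheel 2 px [325. 210.] [ 27   8 215] x@107.5 7.2 yoff 0.0 angle if line 29.2
wheel 1 px [219. 224.] [15  5 69] x@107.5 -0.2 yoff 12.6 angle if line 9.1
wheel 1 px [268. 224.] [14  5 68] x@107.5 -0.1 yoff -12.5 angle if line 9.4
wheel 2 px [301. 224.] [14  5 58] x@107.5 -0.3 yoff 12.6 angle if line 9.0
wheel 2 px [349. 224.] [14  5 57] x@107.5 -0.2 yoff -12.6 angle if line 9.2
wheel 1 px [244. 256.] [25  4 99] x@107.5 -17.5 yoff 0.9 angle if line -57.5
4.6333 now rel -31.92250214428198 -84.43641810453241 133.15458987279328 force [ 0.2  0.8 -0. ]
cm [ 0.02 -8.44  0.2 ] deg [ 0.07 -0.21  0.2 ]
4.6333 now rel -31.92250214428198 -84.43641810453241 133.15458987279328 force [ 0.2  0.8 -0. ]
cm [ 1.22 -8.44  1.51] deg [ 0.07 -0.21  0.2 ]
```

The second stroke missed because it started about 1.5 mm too far out. I'll repeat it slightly further in.

Call:
move_arm(targets="-1 1.35 0.1 1.4 0 0 0;-1 0 0 0 0 0 0;-1 -0.1 0 0.6 0 0 0;-1 -0.15 0 0.4 0 0 0;-1 -0.1 0 0.3 0 0 0")

```text
clock: 5.05
eef_pos: [491.2, -119.5, 103.8]
tool_rot: [-3.141, 0.007, 0.142]
force: [-9.4, -0.6, 40.3]
width: 0.2
gripper_force: 23.6
```

Call:
move_arm(targets="-1 0 0 0 0 0 0;-1 -0.5 0 -0.05 0 0 0;-1 -0.2 0 -1 0 0 0;-1 0 0 -1.5 0 0 0;-1 0 0 0 0 0 0")

```text
clock: 5.47
eef_pos: [489.9, -120.0, 132.3]
tool_rot: [3.14, -0.004, 0.143]
force: [0.4, 0.5, 0.6]
width: 0.1
gripper_force: 0.0
```

```bash
python3 ang.py | grep -v "wheel 0"; python3 to.py 0 -32 0 131; python3 to.py 0 -19 0 118
```

```text
5.5167 [ 489.8 -119.9  131.4]
wheel 1 px [218. 231.] [14  5 70] x@107.5 -0.3 yoff 12.6 angle if line 9.5
wheel 1 px [266. 231.] [15  5 67] x@107.5 -0.2 yoff -12.4 angle if line 9.8
wheel 2 px [299. 231.] [14  5 68] x@107.5 -0.2 yoff 12.6 angle if line 10.0
wheel 2 px [348. 231.] [15  5 57] x@107.5 -0.3 yoff -12.5 angle if line 9.7
wheel 1 px [242. 262.] [25  3 75] x@107.5 -17.4 yoff 1.1 angle if line -55.1
5.5167 now rel -28.749004118484713 -85.15698571243516 131.41784453252134 force [ 0.1  0.1 -0.2]
cm [-0.29 -8.52  0.03] deg [ 0.06 -0.21  0.22]
5.5167 now rel -28.749004118484713 -85.15698571243516 131.41784453252134 force [ 0.1  0.1 -0.2]
cm [ 1.   -8.51  1.34] deg [ 0.06 -0.21  0.22]
```

Run:
```python
from h import *
w=cams.get_image("wrist");save("c3",w["color"][130:350,100:420],2)
```

```text
(no output)
```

View pics/c3.png

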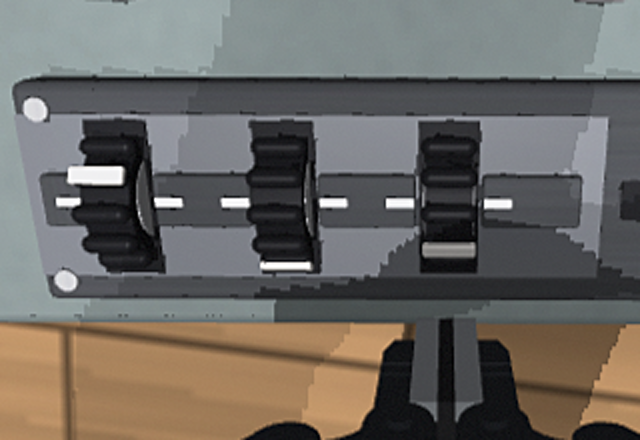

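The right line is now at crop (449,250), the -30° rib, so that stroke took two clicks. I'll bring it back by one from behind later, with shallower strokes. Next is the left wheel, from the front.

Call:
move_arm(targets="-1 0 -3 0 0 0 0;-1 0 -3 0 0 0 0;-1 0.4 -2.5 0.5 0 0 0.2;-1 0 0 0 0 0 0;-1 0 0 0 0 0 0")

```text
clock: 5.98
eef_pos: [480.0, -33.2, 124.3]
tool_rot: [-3.141, 0.001, 0.144]
force: [-1.0, -1.1, -0.5]
width: -0.1
gripper_force: 0.0
```

```bash
sed -i 's/min(2)>150/min(2)>125/' ang.py; python3 to.py 0 -20 0 118;python3 to.py 0 -23 0 106
```

```text
5.9833 now rel -26.35361446022262 1.9955739996316355 124.29791042170444 force [-1.  -1.1 -0.5]
cm [0.64 0.2  0.63] deg [-0.04  0.06  0.24]
5.9833 now rel -26.35361446022262 1.9955739996316355 124.29791042170444 force [-1.  -1.1 -0.5]
cm [0.34 0.2  1.83] deg [-0.04  0.06  0.24]
```

Call:
move_arm(targets="-1 0.65 0.15 0.6 0 0 0;-1 0 0 0 0 0 0;-1 -0.1 0 0.45 0 0 0;-1 -0.1 0 0.4 0 0 0;-1 -0.1 0 0.25 0 0 0")

```text
clock: 6.4
eef_pos: [480.8, -37.8, 107.0]
tool_rot: [3.141, 0.006, 0.137]
force: [-4.2, -2.2, 3.6]
width: 0.3
gripper_force: 2.9
```

Call:
move_arm(targets="-1 0 0 0 0 0 0")

```text
clock: 6.48
eef_pos: [480.7, -37.8, 106.7]
tool_rot: [3.142, 0.007, 0.137]
force: [-4.2, -2.1, 3.2]
width: 0.3
gripper_force: 2.8
```

```bash
python3 to.py 0 -23 0 106; python3 ang.py | grep "wheel 0"
```

```text
6.4833 now rel -26.369598849966195 -2.609856419463824 106.74682353600635 force [-4.2 -2.1  3.2]
cm [ 0.34 -0.26  0.07] deg [ 0.    0.38 -0.12]
wheel 0 px [293. 252.] [16  6 93] x@107.5 -0.2 yoff 12.0 angle if line 12.6
wheel 0 px [349. 252.] [16  5 76] x@107.5 -0.1 yoff -13.1 angle if line 13.0
wheel 0 px [320. 263.] [ 31  10 279] x@107.5 -5.3 yoff -0.3 angle if line -0.8
```

The left wheel now reads 0°. Retracting.

Call:
move_arm(targets="-1 -0.6 0 0 0 0 0;-1 -0.2 0 -0.6 0 0 0;-1 0 0 -2.5 0 0 0;-1 0 0 0 0 0 0")

```text
clock: 6.87
eef_pos: [478.7, -37.3, 142.0]
tool_rot: [3.141, -0.007, 0.139]
force: [1.5, -0.1, 0.8]
width: -0.0
gripper_force: 0.0
```

```bash
python3 ang.py;  python3 to.py 1 27 0 135
```

```text
6.9167 [478.4 -37.2 140.9]
wheel 0 px [299. 227.] [14  5 66] x@107.5 -0.3 yoff 12.2 angle if line 9.2
wheel 0 px [345. 227.] [14  5 67] x@107.5 -0.2 yoff -12.9 angle if line 9.3
wheel 1 px [377. 227.] [14  5 66] x@107.5 -0.2 yoff 12.1 angle if line 9.3
wheel 1 px [423. 227.] [14  5 67] x@107.5 -0.2 yoff -12.9 angle if line 9.4
wheel 2 px [454. 227.] [14  5 68] x@107.5 -0.2 yoff 12.2 angle if line 9.3
wheel 2 px [502. 227.] [12  5 51] x@107.5 -0.0 yoff -13.6 angle if line 9.8
wheel 0 px [322. 233.] [ 26   9 230] x@107.5 -3.7 yoff -0.5 angle if line -0.0
wheel 2 px [440. 249.] [ 49  23 718] x@107.5 -13.1 yoff 18.8 angle if line -30.5
wheel 1 px [401. 256.] [25  4 82] x@107.5 -17.2 yoff -2.1 angle if line -54.1
wheel 0 px [287. 262.] [ 7  6 23] x@107.5 -20.6 yoff 19.4 angle if line -68.7
wheel 2 px [469. 261.] [23  1 23] x@107.5 -20.0 yoff 1.7 angle if line -68.8
6.9167 now rel -28.554192082000334 40.63353762094707 140.91972823976673 force [-0.3 -0.6 -0.7]
cm [5.55 4.06 0.63] deg [ 0.04 -0.34  0.01]
```

Call:
move_arm(targets="-1 2.8 2.05 0 0 0 0;-1 2.75 2.05 0 0 0 0;-1 0 0 1 0 0 0;-1 0 0 0 0 0 0;-1 0 0 0 0 0 0")

```text
clock: 7.33
eef_pos: [535.9, -69.8, 128.1]
tool_rot: [-3.141, 0.002, 0.14]
force: [-0.4, -0.5, -0.9]
width: 0.1
gripper_force: 0.0
```

```bash
python3 to.py 1 20 0 118;python3 - <<'E'
from h import *
w=cams.get_image("wrist");save("c4",w["color"][130:430,160:480],2)
E
```

```text
7.3333 now rel 23.9067218887006 0.3153222573380825 128.05438032105013 force [-0.4 -0.5 -0.9]
cm [-0.39  0.03  1.01] deg [-0.05  0.11 -0.  ]
```

View pics/c4.png

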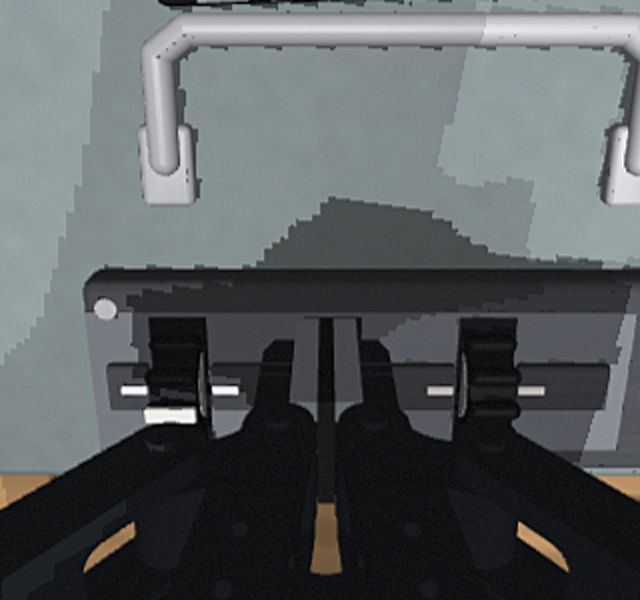

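The tip stands above the back of the middle wheel, and the handle is clear. I'll stroke here.

Call:
move_arm(targets="-1 -0.4 0 0.95 0 0 0;-1 0 0 0 0 0 0;-1 0.1 0 0.45 0 0 0;-1 0.1 0 0.4 0 0 0;-1 0.1 0 0.25 0 0 0")

```text
clock: 7.8
eef_pos: [539.2, -69.3, 109.4]
tool_rot: [3.141, -0.007, 0.141]
force: [4.9, 1.9, 4.7]
width: 0.0
gripper_force: 3.4
```

Call:
move_arm(targets="-1 0 0 0 0 0 0")

```text
clock: 7.88
eef_pos: [539.4, -69.3, 109.1]
tool_rot: [3.141, -0.007, 0.141]
force: [5.4, 1.2, 4.1]
width: -0.1
gripper_force: 3.0
```

```bash
python3 to.py 1 23 0 106
```

```text
7.8833 now rel 27.41457771646365 0.32890772990804074 109.11802216182268 force [5.4 1.2 4.1]
cm [-0.44  0.03  0.31] deg [ 0.03 -0.38  0.08]
```

Call:
move_arm(targets="-1 0.6 0 0 0 0 0;-1 0.2 0 -0.6 0 0 0;-1 0 0 -2.5 0 0 0;-1 -3 0 -0.5 0 0 0;-1 -3 0 0 0 0 0")

```text
clock: 8.3
eef_pos: [485.5, -77.5, 145.8]
tool_rot: [3.141, -0.003, 0.141]
force: [-1.0, -0.3, -0.9]
width: 0.3
gripper_force: 0.0
```

Call:
move_arm(targets="-1 0 0 0 0 0 0")

```text
clock: 8.38
eef_pos: [476.3, -78.5, 144.2]
tool_rot: [-3.14, 0.01, 0.137]
force: [-1.4, 0.4, -0.9]
width: -0.0
gripper_force: 0.0
```

```bash
python3 ang.py;  python3 to.py 1 21 0 128
```

```text
8.4333 [480.  -78.2 144.4]
wheel 0 px [238. 215.] [ 39  12 289] x@107.5 -2.7 yoff 4.7 angle if line 1.6
wheel 0 px [270. 210.] [14  5 60] x@107.5 -0.1 yoff -12.8 angle if line 8.6
wheel 1 px [302. 210.] [13  5 53] x@107.5 -0.2 yoff 12.4 angle if line 8.3
wheel 1 px [348. 210.] [14  5 69] x@107.5 0.1 yoff -12.7 angle if line 8.9
wheel 2 px [380. 210.] [14  5 66] x@107.5 0.1 yoff 12.4 angle if line 8.8
wheel 2 px [427. 210.] [14  5 66] x@107.5 0.0 yoff -12.8 angle if line 8.8
wheel 0 px [232. 232.] [12 23 43] x@107.5 -12.6 yoff 8.8 angle if line -29.6
wheel 1 px [286. 231.] [ 47  23 497] x@107.5 -11.8 yoff 21.3 angle if line -26.6
wheel 1 px [360. 226.] [ 42   7 125] x@107.5 -8.7 yoff -19.4 angle if line -16.0
wheel 2 px [385. 230.] [ 5 16 26] x@107.5 -11.3 yoff 9.1 angle if line -24.9
wheel 1 px [323. 232.] [ 25   8 128] x@107.5 -12.4 yoff 0.8 angle if line -28.9
wheel 2 px [406. 232.] [ 26   7 179] x@107.5 -12.4 yoff -2.8 angle if line -28.8
wheel 2 px [377. 233.] [12  5 18] x@107.5 -13.0 yoff 13.5 angle if line -31.2
wheel 0 px [218. 249.] [10 11 87] x@107.5 -22.1 yoff 17.9 angle if line -69.9
8.4333 now rel -32.61157290308753 -0.18784084928571332 144.43659826199357 force [ 0.5 -0.  -1.3]
cm [ 5.37 -0.03  1.61] deg [-0.04  0.32 -0.09]
```

The middle wheel is at -30° and the right at -30°. Each needs one more stroke from behind.

Call:
move_arm(targets="-1 2.8 0 0 0 0 0;-1 2.8 0 0.6 0 0 0;-1 0 0 1 0 0 0;-1 0 0 0 0 0 0;-1 0 0 0 0 0 0")

```text
clock: 8.85
eef_pos: [538.7, -69.6, 127.5]
tool_rot: [-3.141, 0.003, 0.14]
force: [-0.8, -0.5, 0.3]
width: 0.4
gripper_force: 0.0
```

```bash
python3 to.py 1 20 0 118.5
```

```text
8.85 now rel 26.69827608437152 0.17185100420507915 127.53981089708621 force [-0.8 -0.5  0.3]
cm [-0.67  0.02  0.91] deg [-0.03  0.18  0.03]
```

Call:
move_arm(targets="-1 -0.67 0 0.9 0 0 0;-1 0 0 0 0 0 0;-1 0.1 0 0.45 0 0 0;-1 0.1 0 0.4 0 0 0;-1 0.1 0 0.25 0 0 0")

```text
clock: 9.27
eef_pos: [539.3, -70.0, 109.3]
tool_rot: [3.141, -0.006, 0.14]
force: [4.9, 0.9, 3.0]
width: -0.2
gripper_force: 3.1
```

Call:
move_arm(targets="-1 0 0 0 0 0 0;-1 0.6 0 0 0 0 0;-1 0.2 0 -0.6 0 0 0;-1 0 0 -2.5 0 0 0;-1 -3 2.1 -0.5 0 0 0")

```text
clock: 9.68
eef_pos: [523.7, -88.6, 146.7]
tool_rot: [-3.14, -0.009, 0.149]
force: [2.5, 0.6, 1.6]
width: -0.1
gripper_force: 0.0
```

Call:
move_arm(targets="-1 -3 2.1 0 0 0 0;-1 0 0 0 0 0 0")

```text
clock: 9.85
eef_pos: [483.5, -124.5, 144.6]
tool_rot: [3.14, 0.008, 0.132]
force: [-0.9, -0.1, -0.9]
width: -0.4
gripper_force: 0.0
```

```bash
python3 ang.py;  python3 to.py 2 26 0 140
```

```text
9.9 [ 486.5 -122.1  144.6]
wheel 0 px [147. 217.] [ 33  12 261] x@107.5 -2.7 yoff 7.6 angle if line 1.4
wheel 0 px [184. 213.] [14  5 59] x@107.5 -0.3 yoff -12.6 angle if line 8.1
wheel 1 px [230. 217.] [ 38  13 272] x@107.5 -2.9 yoff 5.2 angle if line 1.0
wheel 1 px [262. 212.] [14  5 68] x@107.5 -0.1 yoff -12.5 angle if line 8.4
wheel 2 px [293. 212.] [13  5 65] x@107.5 -0.2 yoff 12.7 angle if line 8.1
wheel 2 px [340. 212.] [14  5 64] x@107.5 -0.3 yoff -12.6 angle if line 7.9
wheel 1 px [215. 234.] [ 44  23 119] x@107.5 -12.3 yoff 14.3 angle if line -28.3
wheel 2 px [315. 233.] [ 25   8 153] x@107.5 -12.3 yoff 1.0 angle if line -28.3
9.9 now rel -32.37326008170148 -2.425860453774659 144.56735365147344 force [ 0.8  0.  -0.5]
cm [ 5.84 -0.28  0.43] deg [ 0.03  0.28 -0.33]
```

The middle wheel is at 0 as well. Last, the right wheel from behind.

Call:
move_arm(targets="-1 2.8 0 0 0 0 0;-1 2.8 -0.1 0.6 0 0 0;-1 0 0 1 0 0 0;-1 0 0 0 0 0 0;-1 0 0 0 0 0 0")

```text
clock: 10.32
eef_pos: [544.5, -109.5, 127.5]
tool_rot: [-3.14, 0.004, 0.141]
force: [0.5, 0.5, 0.9]
width: 0.0
gripper_force: 0.0
```

```bash
python3 to.py 2 20 0 118.5
```

```text
10.3167 now rel 26.878621232832568 1.9981630068504712 127.51137368792614 force [0.5 0.5 0.9]
cm [-0.68  0.2   0.9 ] deg [-0.06  0.2   0.06]
```

Call:
move_arm(targets="-1 -0.67 0.15 0.9 0 0 0;-1 0 0 0 0 0 0;-1 0.1 0 0.45 0 0 0;-1 0.1 0 0.4 0 0 0;-1 0.1 0 0.25 0 0 0")

```text
clock: 10.73
eef_pos: [545.3, -112.0, 109.3]
tool_rot: [3.141, -0.006, 0.14]
force: [3.9, 0.6, 3.4]
width: 0.3
gripper_force: 2.9
```

Call:
move_arm(targets="-1 0 0 0 0 0 0;-1 0.6 0 0 0 0 0;-1 0.2 0 -0.6 0 0 0;-1 0 0 -2.5 0 0 0;-1 -3 3 -0.5 0 0 0")

```text
clock: 11.15
eef_pos: [531.7, -136.3, 146.5]
tool_rot: [-3.138, -0.008, 0.152]
force: [2.7, -0.6, 1.5]
width: -0.1
gripper_force: 0.0
```

Call:
move_arm(targets="-1 -3 3 0 0 0 0;-1 0 0 0 0 0 0;-1 0 0 0 0 0 0")

```text
clock: 11.4
eef_pos: [497.4, -180.2, 144.4]
tool_rot: [3.141, 0.003, 0.134]
force: [0.5, 0.0, 0.8]
width: -0.1
gripper_force: 0.0
```

```bash
python3 ang.py;  python3 to.py 3 0 -30 140;python3 - <<'E'
from h import *
w=cams.get_image("wrist");save("c5",w["color"][100:340,60:460],2)
g=np.load("geo.npy")
E
```

```text
11.45 [ 499.1 -178.1  144.3]
wheel 2 px [235. 223.] [13  5 53] x@107.5 -0.3 yoff -12.4 angle if line 9.0
wheel 0 px [ 40. 230.] [ 28  13 231] x@107.5 -3.5 yoff 11.1 angle if line 0.4
wheel 0 px [ 81. 224.] [13  5 65] x@107.5 -0.2 yoff -12.3 angle if line 9.3
wheel 1 px [121. 229.] [ 31  13 254] x@107.5 -3.3 yoff 8.8 angle if line 0.8
wheel 1 px [158. 224.] [13  5 65] x@107.5 -0.4 yoff -12.3 angle if line 8.7
wheel 2 px [201. 229.] [ 35  13 282] x@107.5 -3.2 yoff 6.5 angle if line 1.0
wheel 1 px [161. 239.] [21 12 60] x@107.5 -9.1 yoff -12.4 angle if line -16.2
wheel 2 px [194. 246.] [26 22 97] x@107.5 -13.1 yoff 11.9 angle if line -30.2
11.45 now rel -27.655877898115083 8.146919154887996 144.3347577984058 force [ 0.4 -0.1 -0.2]
cm [2.78 3.81 0.43] deg [-0.03  0.1  -0.14]
```

View pics/c5.png

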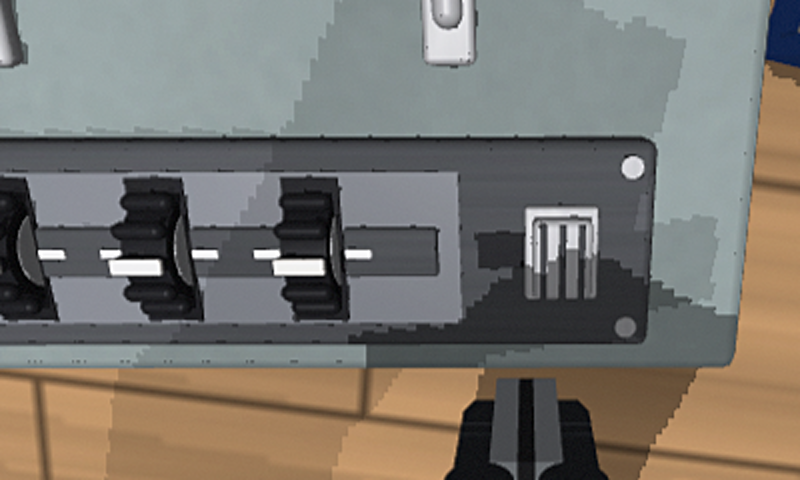

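The picture shows all three lines at the top. The latch tab is at crop (562,255) and its right side is free. I'm moving to its right.

Call:
move_arm(targets="-1 1.4 2 0 0 0 0;-1 1.4 1.8 0.4 0 0 0;-1 0 0 0 0 0 0;-1 0 0 0 0 0 0")

```text
clock: 11.83
eef_pos: [534.2, -210.2, 139.6]
tool_rot: [-3.141, 0.001, 0.141]
force: [-0.1, 0.1, -0.3]
width: 0.1
gripper_force: 0.0
```

```bash
python3 to.py 3 0 -28 110.5
```

```text
11.8333 now rel 2.618055017466881 -28.451220438278362 139.64530429977415 force [-0.1  0.1 -0.3]
cm [-0.26 -0.04  2.91] deg [-0.05  0.03  0.09]
```

Call:
move_arm(targets="-1 -0.2 0.1 1.5 0 0 0;-1 0 0 1.3 0 0 0;-1 0 0 0.05 0 0 0;-1 0 0 0 0 0 0")

```text
clock: 12.17
eef_pos: [530.8, -210.5, 111.2]
tool_rot: [-3.14, 0.002, 0.142]
force: [0.0, -0.5, -0.5]
width: 0.1
gripper_force: 0.0
```

```bash
python3 to.py 3 0 -4 110.5
```

```text
12.1667 now rel -0.7886785577662465 -28.315415381494216 111.17831484242647 force [ 0.  -0.5 -0.5]
cm [ 0.08 -2.43  0.07] deg [-0.11  0.12  0.12]
```

Call:
move_arm(targets="-1 0.05 -0.6 0 0 0 0;-1 0 -0.6 0 0 0 0;-1 0 -0.5 0 0 0 0;-1 0 -0.5 0 0 0 0;-1 0 0 0 0 0 0")

```text
clock: 12.58
eef_pos: [529.3, -189.1, 112.3]
tool_rot: [-3.141, -0.001, 0.141]
force: [-0.2, 0.2, 0.1]
width: -0.2
gripper_force: 0.0
```

```bash
python3 to.py 3 0 -4 110.5
```

```text
12.5833 now rel 0.7271933476213525 -6.862227278145305 112.33968126512087 force [-0.2  0.2  0.1]
cm [-0.07 -0.29  0.18] deg [-0.01 -0.05  0.11]
```

Call:
move_arm(targets="-1 0 -0.3 0.1 0 0 0;-1 0 -0.2 0 0 0 0;-1 0 0 0 0 0 0")

```text
clock: 12.83
eef_pos: [528.5, -186.2, 111.0]
tool_rot: [3.14, -0.001, 0.139]
force: [-0.0, -3.0, 1.6]
width: -0.1
gripper_force: 1.3
```

```bash
python3 to.py 3 0 -4 110.5
```

```text
12.8333 now rel 0.387469252263565 -3.975498488560051 110.97042076507229 force [-0.  -3.   1.6]
cm [-0.04  0.    0.05] deg [ 0.07 -0.05 -0.01]
```

Probably near the end stop; I'll push a little more until the force rises.

Call:
move_arm(targets="-1 0 -0.2 0 0 0 0;-1 0 -0.2 0 0 0 0;-1 0 0 0 0 0 0")

```text
clock: 13.08
eef_pos: [528.5, -185.9, 111.0]
tool_rot: [3.136, -0.002, 0.137]
force: [1.9, -9.0, -2.4]
width: 0.2
gripper_force: 4.8
```

```bash
python3 to.py 3 0 -4 110.5
```

```text
13.0833 now rel 0.3658197942894388 -3.608206902288324 111.01083316078427 force [ 1.9 -9.  -2.4]
cm [-0.04  0.04  0.05] deg [ 0.33 -0.12 -0.13]
```

End stop reached: 9 N with no more travel, and the tip is where a fully home latch puts it. I'll back off and check.

Call:
move_arm(targets="-1 0 1.2 0 0 0 0;-1 0 0.8 -1 0 0 0;-1 -1.5 0 -3 0 0 0;-1 -3 0 -3 0 0 0;-1 -2 0 -2 0 0 0")

```text
clock: 13.5
eef_pos: [464.8, -210.4, 201.5]
tool_rot: [-3.14, 0.001, 0.14]
force: [-0.3, -0.8, 0.3]
width: 0.3
gripper_force: 0.0
```

Call:
move_arm(targets="-1 0 -3 0 0 0 0;-1 0 -2 0 0 0 0;-1 0 0 0 0 0 0;-1 0 0 0 0 0 0")

```text
clock: 13.83
eef_pos: [459.4, -159.4, 200.3]
tool_rot: [-3.14, 0.0, 0.142]
force: [-0.3, -0.1, 0.3]
width: 0.1
gripper_force: 0.0
```

```bash
python3 ang.py;python3 - <<'E'
from h import *
w=cams.get_image("wrist");save("c6",w["color"][30:330,0:640],1.25)
g=np.load("geo.npy");yaw=g[3,0];ey=np.array([-np.sin(yaw),np.cos(yaw),0])
for t in(0,.012):print([ (proj(w,[*(g[1]+(-110+1000*t+o)*ey)[:2],116])*1.25-[0,37.5]).round(0) for o in(-8,8)])
E
```

```text
13.8833 [ 459.6 -160.7  200.2]
wheel 0 px [136. 152.] [ 26   8 172] x@107.5 -0.9 yoff 7.3 angle if line -0.4
wheel 0 px [165. 150.] [11  4 43] x@107.5 -0.1 yoff -12.4 angle if line 1.9
wheel 1 px [201. 152.] [ 29   7 174] x@107.5 -0.8 yoff 5.9 angle if line -0.1
wheel 1 px [228. 151.] [11  4 43] x@107.5 0.0 yoff -12.4 angle if line 2.2
wheel 2 px [265. 152.] [ 32   8 203] x@107.5 -0.7 yoff 4.8 angle if line 0.1
wheel 2 px [290. 151.] [11  5 42] x@107.5 -0.2 yoff -12.3 angle if line 1.5
wheel 1 px [182. 172.] [ 39  21 724] x@107.5 -14.3 yoff 20.5 angle if line -44.5
wheel 2 px [243. 172.] [ 38  21 725] x@107.5 -14.1 yoff 20.6 angle if line -43.6
wheel 0 px [156. 181.] [16  2 18] x@107.5 -20.7 yoff -3.5 angle if line -81.7
wheel 2 px [271. 182.] [14  2 21] x@107.5 -20.7 yoff 1.5 angle if line -81.7
[array([481., 153.]), array([450., 152.])]
[array([458., 153.]), array([427., 152.])]
```

View pics/c6.png

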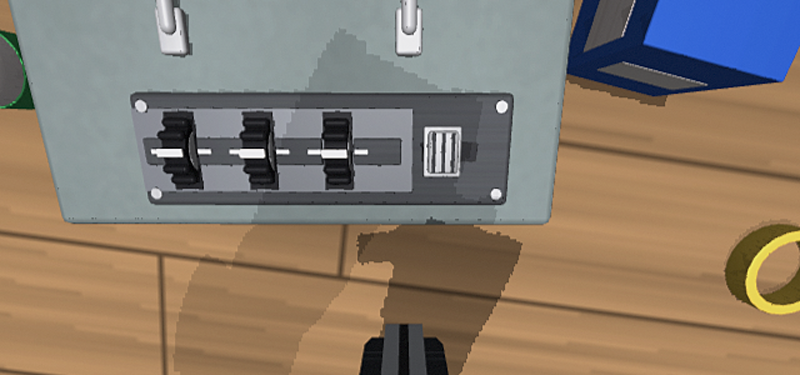

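The latch tab spans 427-458 in the picture, exactly where a fully home latch (12 mm) should appear. All three lines are level with their pointers, the box has not moved and the arm is clear.

```bash
python3 -c "
from cell import order
print(order.finish_job())"
```

```text
the job is handed in; nothing more can be done
None
```

The job is handed in: all three wheels stand at their lines, the latch is fully home and the box has not moved; one flick pressed the fingertip on the lock case at 40.3 N by the wrist reading, which could count against the 40 N limit if that covers the fingers.

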